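# Find the heavy side of a model flywheel on a roller stand

## Task

Take the red flywheel out of the wooden rack and, without turning it first, set its axle gently down on the rollers of the metal balancing stand. Let go and let it roll by itself until it hangs still with its heavy brass side straight down. Leave the blue flywheel standing in the rack.

Things in the scene. Friction and masses are not known exactly. Their poses are not given: they have to be found in the camera images.
- red_flywheel: Red disc, 80 mm diameter, 16 mm thick, on a steel axle 12 mm thick, 88 mm long; 0.25 to 0.43 kg. Starts upright in the rack, axle level. Origin: disc centre, on the axle; y along the axle. A brass slug 21 mm across, 26 mm from the axle towards -z, makes that side heavy (centre of mass about 7 mm off the axle): +z is up when the heavy side is down. At the start +z is over 90 degrees from up.
- blue_flywheel: Blue flywheel, otherwise like the red one (same axes), in the rack's other cradle, 120 mm away along the axle direction. To be left there.
- wheel_rack: Fixed wooden rack, 100 x 190 mm, two cradles at y = +60 and -60 mm, either wheel in either. Origin: centre of its underside, on the bench; z up, y along the axles. Axles lie 52 mm above the bench; the wooden cheeks beside the wheels end at 33 mm, so the upper half of a wheel is free to be pinched across its flat faces.
- roller_stand: Metal balancing stand, fixed, base 100 x 110 mm. Origin: centre of its underside; z up, y along the axle to be. Free steel rollers, 26 mm diameter, 10 mm wide, at x = +/-15, y = +/-31, z = 46 mm. An axle lowered between them (either way round) rests at x = 0, z = 58 mm, the disc in the gap between the pairs (y -26 to 26 mm). Nothing is higher than 60 mm. A released wheel rocks for about 5 s.

How it is judged:
On the way, in this order (a step that is already met when the one before it is completed fails the run):
1. the red flywheel is lifted out of the rack (height (world z) of red_flywheel above 0.085 m), for 0.1 s.
2. its axle lies on the rollers with the heavy side not yet down (more than 35 degrees away) (x of red_flywheel in the frame of roller_stand between -0.008 and 0.008 m and y of red_flywheel in the frame of roller_stand between -0.016 and 0.016 m and z of red_flywheel in the frame of roller_stand below 0.063 m and angle between red_flywheel's own z axis and vertical above 0.61 rad), for 0.05 s.
At the end, for the whole second after the job is handed in: The red flywheel's axle rests in the valleys of the rollers (centre within 8 mm across, 16 mm along the axle, 5 mm in height; axle within 11 degrees of the stand's direction), its brass side points straight down within 15 degrees, it is still, and the blue flywheel is within 20 mm of where it stood (x of red_flywheel in the frame of roller_stand between -0.008 and 0.008 m and y of red_flywheel in the frame of roller_stand between -0.016 and 0.016 m and z of red_flywheel in the frame of roller_stand between 0.053 and 0.063 m and angle between the y axis of red_flywheel and the y axis of roller_stand, either way round below 0.2 rad and angle between red_flywheel's own z axis and vertical below 0.262 rad and angular speed of red_flywheel below 0.3 rad/s and linear speed of red_flywheel below 0.02 m/s and distance of blue_flywheel from where it was at the start of the episode below 0.02 m); the robot touches nothing.
It fails at once if the blue flywheel is taken out of its place (moved more than 30 mm) (distance of blue_flywheel from where it was at the start of the episode above 0.03 m).
It fails at once if the red flywheel is dropped on the stand (faster than 0.6 m/s close to it) (z of red_flywheel in the frame of roller_stand below 0.09 m and horizontal distance between red_flywheel and roller_stand below 0.06 m and linear speed of red_flywheel above 0.6 m/s).
It also fails if it takes over 56 s, if anything falls off the work surface, if the arm or the gripper's body presses on something with over 40 N, if the wrist force passes 120 N, or if a joint passes its speed limit or range.

## Robot

A 7-joint arm with a two-finger parallel gripper is mounted at the origin on a cart in front of the work surface, level with it; the furniture and walls round the work are solid. World frame = base frame: x ahead of the robot, y to its left, z up, the work surface at z = 0. Lengths are in m, angles in rad, forces in N, time in s.
With the tool pointing down it reaches from about 0.425 to 0.825 m from the base axis. Payload 3.6 kg.
Tool frame: the origin (TCP) lies at the very end of the fingers, on their centre line; the grasp point (between the pads) lies 19 mm behind it; z points along the fingers, y is the line along which they close (so a half turn about z gives the same grasp; the last joint's range is limited). The gripper opens to 93 mm and grips with 3 to 60 N. Pads are 15 mm wide; open, the fingers measure 128 mm over their backs; the gripper's body (75 mm by 188 mm) begins 65 mm behind the grasp point.
Start: joints at [-1.179, 0.615, -0.013, 1.423, 0.008, 1.103, -0.04], TCP at [0.264, 0.594, 0.219] pointing down, gripper open.
Joint ranges: [-3.12, 3.12], [-0.3, 2.06], [-1.34, 1.32], [0.26, 2.42], [-1.36, 4.5], [0.01, 1.98], [-2.84, 2.84]. Speed limits (rad/s): [2.79, 2.79, 3.14, 3.14, 3.14, 3.14, 3.14].

## Interface

Orientations are given as [roll, pitch, yaw] about the fixed x, y, z axes, in that order (R = Rz(yaw) Ry(pitch) Rx(roll)).
In Python, from cell import arm gives the robot as it stands. The module is installed in compiled form; this text tells all that it offers.
- The arm moves only by the tool jog_arm, never from a script. Its argument "deltas" is a list of rows, each a list of 5 numbers: the opening, from 0 (shut) to 1 (fully open), then the shift along the tool's x, y, z in mm, then the turn about the tool's z in degrees. A call has 1 to 20 rows; each row is the pose to reach, as a shift and turn from the pose commanded when the call began, along the tool's axes at that moment; what a row does not reach only later rows make up. A row lasts 1/10 s, in which the tool goes at most 50 mm and 8.59 degrees, less where a joint would pass 70% of its speed; a pose out of reach is approached as far as the arm can. A call with a gripper value outside its range is refused whole. The fingers move at their own pace and stop on an object; the grip force is fixed at half the most. Time passes only in rows, so rows that repeat a pose let the fingers close. It gives the time, the measured TCP pose, the force, the opening and the grip force at its end, in the units of the state.
- arm.get_obs(): the state, without advancing time (a new reading comes with each control period).
- arm.get_image(name): name is "scene" or "top" or "wrist"; returns a dict with "pixels" (420x560x3 uint8, red, green, blue), "vfov" (degrees; the focal length in pixels is half the picture's height over the tangent of half this angle, whatever the lens; pixels are square), "cx", "cy" (the principal point, pixels), "dist_coeffs" ([k1, k2, p1, p2, k3] as OpenCV has them; the pictures are not rectified), "R" (3x3) and "t" (3): a world point X has camera coordinates R X + t. Camera axes: x right, y down, z forward; pixel columns grow to the right and rows downward; lengths in m; the calibration is good to about 2 mm. A picture is of the moment at which its call begins. There is no depth.
- arm.hand_in(): hands the job in; it is judged then, once.
Trained networks look in a picture, given as the dict that the camera call returned (one of the last four; its "shot" number tells which), for a name from the list of things; names that differ only in an ending like _2 or _b are one class to them, and where a whole thing is asked for, a point or a joint stands for the part that bears it (a point fixed in the world has none). Each returns a list of dicts, best first, with "confidence" (0 to 1); they miss things now and then, are a little off and sometimes report something else, mostly with a low value. They report only what shows in the picture. A call takes as long as a camera call.
- arm.recognise(picture, target): "location" ([column, row] in pixels, amid what is visible of it).
The state is a dict: "time": time; "q": joint angles; "joint_vel": joint speeds; "joint_efforts": joint torques, N m; "tool_pos": TCP position; "ee_rot": TCP orientation; "wrist_force": force on the tool from outside, world axes, zero at the start; "wrist_torque": the same for the moment, N m; "grip_width": finger opening in m; "grasp_force": force on a finger pad.
Only numpy, scipy, OpenCV 4.12 (cv2) and the standard library are available. Lean on these libraries where they do the work, as an engineer would, in place of code of your own. Each camera call takes 0.05 s, during which the arm holds its last target. There are 200 camera calls.

## Working session

There is one attempt and no reset: what is moved stays moved. The work goes in short steps, Python scripts to look and compute and a tool call to move; the robot and the scene stay as the last step left them, time stands still between calls to the robot, and variables do not carry over. Pictures are saved under pics/ and viewed, at most 10 in all, crops included, and the job is handed in when it is done.

Besides the shell and the picture viewer there is one more tool, called after "Request:" as a command line: name --pt "numbers of a row" for each row, then --argument value for the rest. jog_arm: Moves the arm, as the interface text tells. Its arguments: {"type":"object","properties":{"deltas":{"type":"array"}},"required":["deltas"]}

```bash
mkdir -p pics
cat > h.py <<'E'
import numpy as np, cv2
from cell import arm
def K(p):
    f=p["pixels"].shape[0]/2/np.tan(np.radians(p["vfov"]/2)); return np.array([[f,0,p["cx"]],[0,f,p["cy"]],[0,0,1.]])
def at(p,uv,z):
    n=cv2.undistortPoints(np.array([[uv]],float),K(p),np.array(p["dist_coeffs"],float))[0,0]
    R=np.array(p["R"]);c=-R.T@np.array(p["t"]);d=R.T@np.array([n[0],n[1],1]);return c+d*(z-c[2])/d[2]
def pix(p,X):
    R=np.array(p["R"]);return cv2.projectPoints(np.array(X,float).reshape(-1,1,3),cv2.Rodrigues(R)[0],np.array(p["t"],float),K(p),np.array(p["dist_coeffs"],float))[0][:,0]
def save(p,n): cv2.imwrite("pics/"+n,np.ascontiguousarray(p["pixels"][:,:,::-1]))
E
python3 - <<'E'
from h import *
o=arm.get_obs();print(o["tool_pos"],o["ee_rot"],o["time"])
P={n:arm.get_image(n) for n in("scene","top")}
for n,p in P.items():
    save(p,n+"1.png")
    for t,z in(("red_flywheel",.06),("blue_flywheel",.06),("wheel_rack",.03),("roller_stand",.03)):
        for r in arm.recognise(p,t)[:2]: print(n,t,r["confidence"],r["location"],at(p,r["location"],z).round(3))
cv2.imwrite("pics/both.png",cv2.resize(np.hstack([cv2.imread("pics/scene1.png"),cv2.imread("pics/top1.png")]),(800,300)))
E
```

```text
[0.26400967 0.59310864 0.21748788] [-3.13904583e+00  4.75242499e-05  2.72282121e+00] 0.0
scene red_flywheel 0.79 [325.1, 229.0] [0.587 0.021 0.06 ]
scene blue_flywheel 0.97 [359.9, 268.7] [ 0.57  -0.102  0.06 ]
scene wheel_rack 0.66 [337.0, 259.0] [ 0.574 -0.037  0.03 ]
scene roller_stand 0.7 [215.0, 214.8] [0.44  0.219 0.03 ]
top red_flywheel 0.66 [312.2, 177.6] [0.582 0.023 0.06 ]
top wheel_rack 0.85 [337.1, 184.6] [ 0.572 -0.034  0.03 ]
top roller_stand 0.93 [214.9, 239.5] [0.455 0.236 0.03 ]
```

View pics/top1.png

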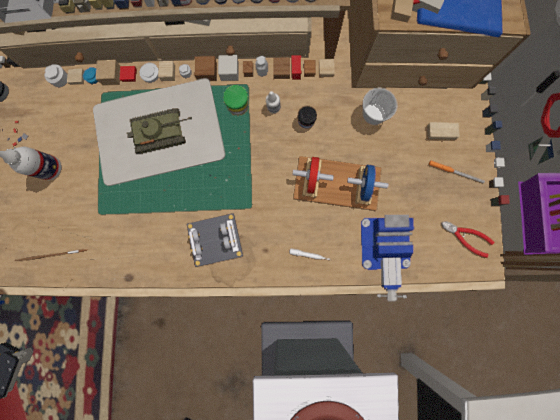

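View pics/scene1.png

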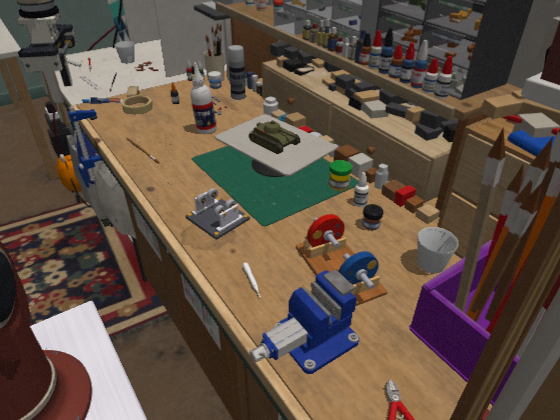

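The top view shows the red wheel at (313,178), the blue one at (368,184) and the stand at (215,240). I'll enlarge it to get the axes.

Run:
```python
import cv2
a=cv2.imread("pics/top1.png")
x=cv2.resize(a[205:275,175:255],(400,350),interpolation=3);y=cv2.resize(a[145:215,285:395],(550,350),interpolation=3)
y=cv2.resize(a[147:217,290:370],(400,350),interpolation=3)
cv2.imwrite("pics/crop.png",cv2.hconcat([x,y]))
```

```text
(no output)
```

View pics/crop.png

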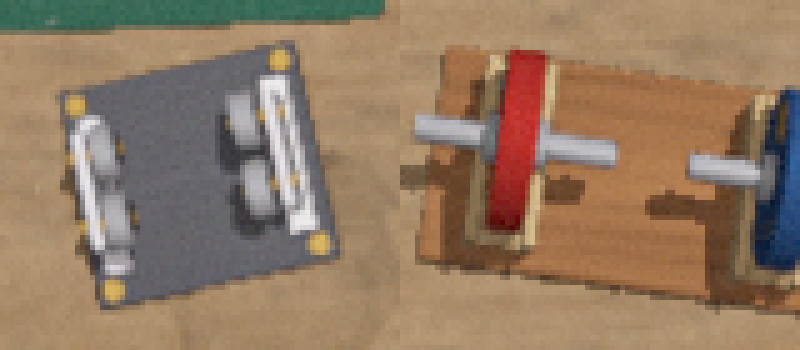

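The crop shows the stand's base corners at (60,92), (293,42), (338,255), (103,307), and the red axle from (415,127) to (617,154). I'll turn these into poses.

Run:
```python
from h import *
p=arm.get_image("top")
c=lambda l,o,z:np.array([at(p,(o[0]+u/5-.5,o[1]+v/5-.5),z) for u,v in l])
L=(175,205);R=(290-80,147)
s=c([(60,92),(293,42),(338,255),(103,307)],L,.003);print("stand",s.round(3).tolist(),s.mean(0))
print("side",[np.linalg.norm(s[i]-s[i-1]).round(3) for i in range(4)])
e=(s[0]+s[3]-s[1]-s[2]);print("yaw y",np.degrees(np.arctan2(e[1],e[0]))); 
r=c([(103,150),(118,213),(243,120),(258,187)],L,.055);print("rollers",r.round(3).tolist(),r.mean(0))
a=c([(415,127),(617,154)],R,.052);print("axle",a,a.mean(0),np.linalg.norm(a[0]-a[1]))
d=a[0]-a[1];print("yaw",np.degrees(np.arctan2(d[1],d[0])))
t=c([(523,50)],R,.092);print(t)
k=c([(447,45),(418,262)],R,.01);print(k)
o=arm.get_obs();print(np.degrees(o["ee_rot"]),o["tool_pos"],p["R"],p["t"],p["vfov"])
```

```text
stand [[0.494, 0.305, 0.003], [0.515, 0.199, 0.003], [0.42, 0.179, 0.003], [0.398, 0.285, 0.003]] [0.45670836 0.24203523 0.003     ]
side [np.float64(0.099), np.float64(0.108), np.float64(0.098), np.float64(0.108)]
yaw y 101.55935437894057
rollers [[0.464, 0.275, 0.055], [0.437, 0.268, 0.055], [0.476, 0.215, 0.055], [0.448, 0.208, 0.055]] [0.45644948 0.2414867  0.055     ]
axle [[ 0.59719386  0.06482919  0.052     ]
 [ 0.58396328 -0.02252899  0.052     ]] [0.59057857 0.0211501  0.052     ] 0.08835440326056361
yaw 81.38788786174125
[[0.62095294 0.02014018 0.092     ]]
[[0.64397516 0.04836272 0.01      ]
 [0.54415168 0.06354892 0.01      ]]
[-1.79996033e+02 -1.97644602e-03  1.56010007e+02] [0.26427926 0.59380463 0.21863276] [[-1.55113672e-02 -9.99878159e-01 -1.75035445e-03]
 [-9.89764063e-01  1.56027964e-02 -1.41857858e-01]
 [ 1.41867885e-01 -4.67971394e-04 -9.89885491e-01]] [0.0976118  0.5358046  0.91448602] 51.30039138867697
```

Request:
jog_arm --pt "1 -15 -11 0 0" --pt "1 -42 -31 0 0" --pt "1 -75 -55 0 0" --pt "1 -110 -81 0 -1" --pt "1 -145 -107 0 -2" --pt "1 -180 -133 0 -4" --pt "1 -215 -158 0 -6" --pt "1 -250 -184 5 -8" --pt "1 -285 -210 10 -10" --pt "1 -320 -235 15 -12" --pt "1 -355 -261 20 -14" --pt "1 -390 -287 25 -15.4" --pt "1 -425 -312 30 -15.4" --pt "1 -460 -338 35 -15.4" --pt "1 -490 -360 40 -15.4" --pt "1 -512 -376 45 -15.4" --pt "1 -525 -386 48 -15.4" --pt "1 -531 -390 48 -15.4" --pt "1 -531 -390 48 -15.4" --pt "1 -531 -390 48 -15.4"

```text
time: 2.55
tool_pos: [0.5904, 0.0238, 0.1709]
ee_rot: [3.14, -0.0, 2.994]
wrist_force: [0.3, 0.2, -0.2]
grip_width: 0.0931
grasp_force: 0.0
```

Run:
```python
from h import *
p=arm.get_image("wrist");save(p,"w1.png");o=arm.get_obs();print(o["tool_pos"],np.degrees(o["ee_rot"]),o["wrist_force"],o["q"])
a=np.radians(81.4);u=np.array([np.cos(a),np.sin(a),0]);c=np.array([.5906,.0212,.052])
print("pred axle ends,top",pix(p,[c+.044*u,c-.044*u,c+[0,0,.04]]).round(1))
for r in arm.recognise(p,"red_flywheel"):print(r)
```

```text
[0.59038721 0.02396759 0.17097785] [ 1.79920093e+02 -1.56583824e-02  1.71583653e+02] [ 0.31643321  0.205728   -0.05650337] [-0.0564613   0.57069998 -0.03239324  1.66270186  0.02038831  0.90847741
  1.3276415 ]
pred axle ends,top [[318.7 211.3]
 [231.6 211. ]
 [274.8 223.4]]
{'location': [277.6, 207.9], 'confidence': 0.93}
```

View pics/w1.png

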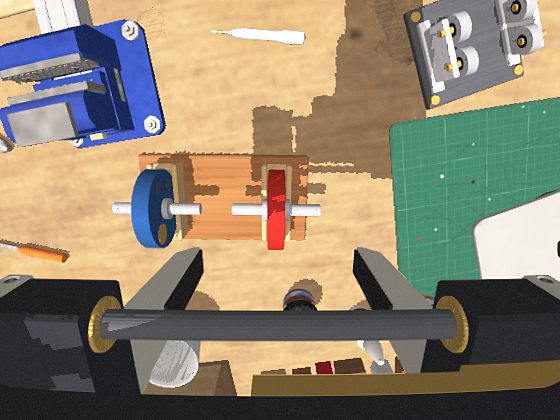

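The wrist view shows the red axle at about (232..321, 210), which matches my prediction within 1–2 mm. I'll descend and grip.

Request:
jog_arm --pt "1 0 -2 15 0" --pt "1 0 -2 30 0" --pt "1 0 -2 45 0" --pt "1 0 -2 60 0" --pt "1 0 -2 75 0" --pt "1 0 -2 90 0" --pt "1 0 -2 100 0" --pt "1 0 -2 105 0" --pt "1 0 -2 107 0" --pt "1 0 -2 107 0" --pt "0.4 0 -2 107 0" --pt "0.3 0 -2 107 0" --pt "0 0 -2 107 0" --pt "0 0 -2 107 0" --pt "0 0 -2 107 0" --pt "0 0 -2 107 0" --pt "0 0 -2 107 0" --pt "0 0 -2 107 0"

```text
time: 4.45
tool_pos: [0.5905, 0.0196, 0.0636]
ee_rot: [-3.142, -0.0, 2.992]
wrist_force: [-0.1, -0.3, 0.2]
grip_width: 0.0335
grasp_force: 0.0
```

Request:
jog_arm --pt "0 0 0 0 0" --pt "0 0 0 0 0" --pt "0 0 0 0 0" --pt "0 0 0 0 0" --pt "0 0 0 0 0" --pt "0 0 0 0 0"

```text
time: 5.05
tool_pos: [0.5906, 0.0199, 0.0636]
ee_rot: [3.141, 0.0, 2.992]
wrist_force: [0.0, 0.8, -0.2]
grip_width: 0.016
grasp_force: 30.0
```

Gripped at 16 mm. I'll lift it.

Request:
jog_arm --pt "0 0 0 -5 0" --pt "0 0 0 -15 0" --pt "0 0 0 -30 0" --pt "0 0 0 -45 0" --pt "0 0 0 -60 0" --pt "0 0 0 -75 0" --pt "0 0 0 -90 0" --pt "0 0 0 -100 0" --pt "0 0 0 -106 0" --pt "0 0 0 -106 0" --pt "0 0 0 -106 0"

```text
time: 6.15
tool_pos: [0.59, 0.0194, 0.1691]
ee_rot: [-3.141, -0.001, 2.992]
wrist_force: [0.5, -0.0, -2.5]
grip_width: 0.0153
grasp_force: 30.0
```

Run:
```python
from h import *
p=arm.get_image("wrist");save(p,"w2.png");o=arm.get_obs();T=o["tool_pos"];w=o["ee_rot"][2];print(T,np.degrees(o["ee_rot"]),o["wrist_force"],o["grip_width"])
x=np.array([np.cos(w),np.sin(w)]);y=np.array([np.sin(w),-np.cos(w)])
d=np.array([.4566,.2418])-T[:2];print("dx,dy mm",1e3*d@x,1e3*d@y,"turn",-(191.5-np.degrees(w)%360))
c=np.array([*T[:2],T[2]-.0116]);print(pix(p,[c+[*(.044*y),0],c-[*(.044*y),0]]))
```

```text
[0.58990668 0.01947851 0.16887246] [-1.79966178e+02 -9.93715951e-02  1.71413456e+02] [-1.25807874 -1.22468343 -3.6471697 ] 0.015570189870303279
dx,dy mm 165.00580268579523 199.9264854413675 turn -20.08654391624671
[[344.30238739 253.7588119 ]
 [211.3964181  253.56340904]]
```

View pics/w2.png

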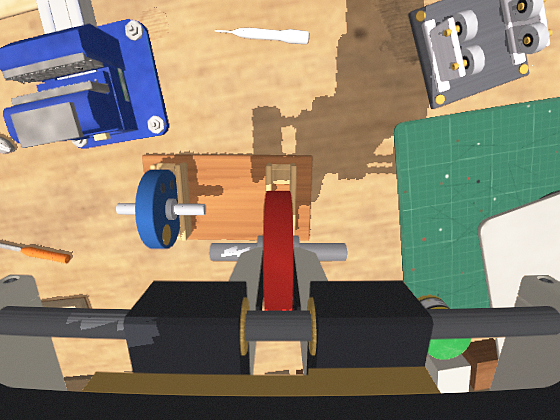

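The wheel hangs with its axle at (211..346, 252), where I predicted it; it has not slipped. I'll carry it over the stand.

Request:
jog_arm --pt "0 5 6 0 0" --pt "0 14 17 0 -1" --pt "0 26 31 0 -3" --pt "0 40 48 0 -5" --pt "0 54 66 0 -7" --pt "0 69 84 0 -9" --pt "0 84 102 0 -11" --pt "0 99 120 0 -13" --pt "0 114 138 0 -15" --pt "0 129 156 0 -17" --pt "0 143 173 0 -18.5" --pt "0 154 187 0 -19.5" --pt "0 161 196 0 -20" --pt "0 165 200 0 -20" --pt "0 165 200 0 -20" --pt "0 165 200 0 -20" --pt "0 165 200 0 -20" --pt "0 165 200 0 -20" --pt "0 165 200 0 -20"

```text
time: 8.1
tool_pos: [0.4576, 0.2414, 0.1696]
ee_rot: [-3.141, -0.0, -2.944]
wrist_force: [-0.2, -0.6, -2.3]
grip_width: 0.0153
grasp_force: 30.0
```

Run:
```python
from h import *
p=arm.get_image("wrist");save(p,"w3.png");o=arm.get_obs();T=o["tool_pos"];w=o["ee_rot"][2];print(T,np.degrees(o["ee_rot"]),o["wrist_force"],o["grip_width"])
x=np.array([np.cos(w),np.sin(w)]);y=np.array([np.sin(w),-np.cos(w)])
d=np.array([.4566,.2418])-T[:2];print("dx,dy mm",1e3*d@x,1e3*d@y)
for a in (101.5,):
  a=np.radians(a-90);R=np.array([[np.cos(a),-np.sin(a)],[np.sin(a),np.cos(a)]])
  q=[(i*.05,j*.055,0.003) for i in(1,-1) for j in(1,-1)]+[(i*.015,j*.031,.059) for i in(1,-1) for j in(1,-1)]
  X=[[*(R@v[:2]+[.4566,.2418]),v[2]] for v in q];print(pix(p,X).round(1))
```

```text
[0.45747828 0.24161255 0.16960389] [-1.79991691e+02 -6.96004600e-03 -1.68641762e+02] [-0.1422601   0.58055153 -2.33694044] 0.01600279663358448
dx,dy mm 0.824165604902077 0.3567458695986151
[[323.3 239. ]
 [232.6 239.1]
 [327.  155.3]
 [228.7 155.4]
 [309.1 226.4]
 [246.8 226.5]
 [310.  196.9]
 [245.9 197. ]]
```

View pics/w3.png

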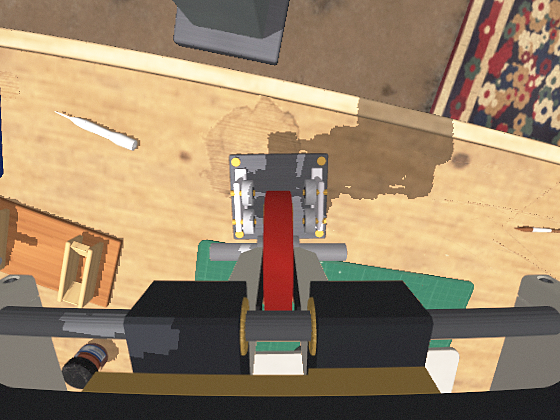

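The stand's corners at (229,154), (327,154) and (231,238) match the prediction within 1 px. I'll lower the wheel slowly.

Request:
jog_arm --pt "0 1 0 8 0" --pt "0 1 0 20 0" --pt "0 1 0 32 0" --pt "0 1 0 44 0" --pt "0 1 0 56 0" --pt "0 1 0 66 0" --pt "0 1 0 75 0" --pt "0 1 0 82 0" --pt "0 1 0 87 0" --pt "0 1 0 91 0" --pt "0 1 0 94 0" --pt "0 1 0 96 0" --pt "0 1 0 97 0" --pt "0 1 0 98 0" --pt "0 1 0 98 0" --pt "0 1 0 98 0"

```text
time: 9.75
tool_pos: [0.4564, 0.2419, 0.0718]
ee_rot: [3.142, 0.0, -2.942]
wrist_force: [-0.4, 0.6, -2.8]
grip_width: 0.0155
grasp_force: 30.0
```

Request:
jog_arm --pt "0 0 0 0.5 0" --pt "0 0 0 1 0" --pt "0 0 0 1.5 0" --pt "0 0 0 2 0" --pt "0 0 0 2.5 0" --pt "0 0 0 2.5 0"

```text
time: 10.35
tool_pos: [0.4567, 0.2419, 0.0696]
ee_rot: [-3.142, 0.001, -2.942]
wrist_force: [-0.5, -0.9, 1.0]
grip_width: 0.0164
grasp_force: 30.0
```

Request:
jog_arm --pt "0 0 0 0.5 0" --pt "0 0 0 0.5 0" --pt "0 0 0 0.5 0"

```text
time: 10.65
tool_pos: [0.4566, 0.242, 0.0694]
ee_rot: [-3.142, 0.001, -2.942]
wrist_force: [-0.7, -0.7, 4.6]
grip_width: 0.0156
grasp_force: 30.0
```

The axle is seated on the rollers. I'll release, wait, then raise.

Request:
jog_arm --pt "1 0 0 0 0" --pt "1 0 0 0 0" --pt "1 0 0 0 0" --pt "1 0 0 0 0" --pt "1 0 0 0 0" --pt "1 0 0 0 0" --pt "1 0 0 0 0" --pt "1 0 0 0 0" --pt "1 0 0 -5 0" --pt "1 0 0 -15 0" --pt "1 0 0 -30 0" --pt "1 0 0 -50 0" --pt "1 0 0 -70 0" --pt "1 0 0 -90 0" --pt "1 0 0 -105 0" --pt "1 0 0 -115 0" --pt "1 0 0 -120 0" --pt "1 0 0 -120 0" --pt "1 0 0 -120 0" --pt "1 0 0 -120 0"

```text
time: 12.65
tool_pos: [0.4558, 0.2415, 0.1878]
ee_rot: [-3.141, -0.002, -2.942]
wrist_force: [0.9, 0.4, -0.7]
grip_width: 0.0934
grasp_force: 0.0
```

Request:
jog_arm --pt "1 0 0 0 0" --pt "1 0 0 0 0" --pt "1 0 0 0 0" --pt "1 0 0 0 0" --pt "1 0 0 0 0" --pt "1 0 0 0 0" --pt "1 0 0 0 0" --pt "1 0 0 0 0" --pt "1 0 0 0 0" --pt "1 0 0 0 0" --pt "1 0 0 0 0" --pt "1 0 0 0 0" --pt "1 0 0 0 0" --pt "1 0 0 0 0" --pt "1 0 0 0 0" --pt "1 0 0 0 0" --pt "1 0 0 0 0" --pt "1 0 0 0 0" --pt "1 0 0 0 0" --pt "1 0 0 0 0"

```text
time: 14.65
tool_pos: [0.4563, 0.2418, 0.1887]
ee_rot: [3.142, -0.0, -2.943]
wrist_force: [-1.0, 0.3, -0.5]
grip_width: 0.0928
grasp_force: 0.0
```

Request:
jog_arm --pt "1 0 0 0 0" --pt "1 0 0 0 0" --pt "1 0 0 0 0" --pt "1 0 0 0 0" --pt "1 0 0 0 0" --pt "1 0 0 0 0" --pt "1 0 0 0 0" --pt "1 0 0 0 0" --pt "1 0 0 0 0" --pt "1 0 0 0 0" --pt "1 0 0 0 0" --pt "1 0 0 0 0" --pt "1 0 0 0 0" --pt "1 0 0 0 0" --pt "1 0 0 0 0" --pt "1 0 0 0 0" --pt "1 0 0 0 0" --pt "1 0 0 0 0" --pt "1 0 0 0 0" --pt "1 0 0 0 0"

```text
time: 16.65
tool_pos: [0.4563, 0.2418, 0.1886]
ee_rot: [-3.142, -0.0, -2.943]
wrist_force: [-0.5, 0.5, -0.2]
grip_width: 0.0926
grasp_force: 0.0
```

Request:
jog_arm --pt "1 0 0 0 0" --pt "1 0 0 0 0" --pt "1 0 0 0 0" --pt "1 0 0 0 0" --pt "1 0 0 0 0" --pt "1 0 0 0 0" --pt "1 0 0 0 0" --pt "1 0 0 0 0" --pt "1 0 0 0 0" --pt "1 0 0 0 0" --pt "1 0 0 0 0" --pt "1 0 0 0 0" --pt "1 0 0 0 0" --pt "1 0 0 0 0" --pt "1 0 0 0 0" --pt "1 0 0 0 0" --pt "1 0 0 0 0" --pt "1 0 0 0 0" --pt "1 0 0 0 0" --pt "1 0 0 0 0"

```text
time: 18.65
tool_pos: [0.4563, 0.2418, 0.1886]
ee_rot: [-3.142, -0.0, -2.942]
wrist_force: [0.1, -0.3, -1.0]
grip_width: 0.0932
grasp_force: 0.0
```

Run:
```python
from h import *
p=arm.get_image("wrist");s=arm.get_image("scene");save(p,"w4.png");save(s,"s4.png");o=arm.get_obs();print(o["time"],o["tool_pos"])
q=arm.get_image("wrist");a,b=[cv2.cvtColor(i["pixels"],cv2.COLOR_RGB2GRAY)[100:270,200:360].astype(int) for i in(p,q)];print(abs(a-b).max())
c=np.array([.4566,.2418,.058]);t=np.radians(101.5);u=.044*np.array([np.cos(t),np.sin(t),0]);print(pix(p,[c+u,c-u]))
A=cv2.resize(cv2.imread("pics/w4.png")[110:270,190:370],(400,355));B=cv2.resize(cv2.imread("pics/s4.png")[165:245,175:265],(400,355),interpolation=3)
cv2.imwrite("pics/c4.png",cv2.hconcat([A,B]))
```

```text
18.75 [0.45627641 0.24183281 0.18864086]
17
[[319.26951895 207.82157974]
 [235.32136888 207.85171552]]
```

View pics/c4.png

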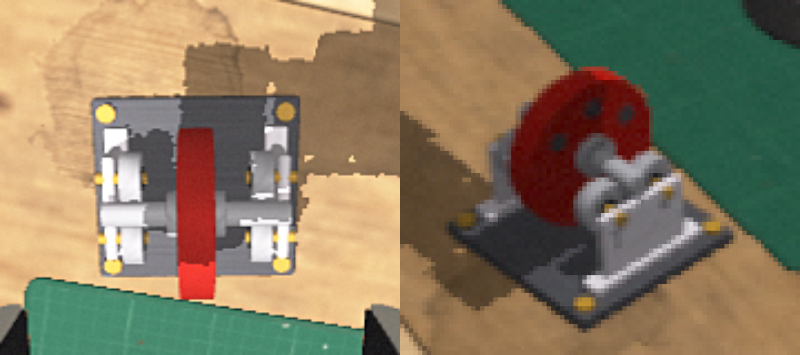

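The axle lies in the roller valleys, the brass is out of sight at the bottom, and the hole pattern is symmetric at the top. I'll wait a little longer, confirm it is still, then hand in.

Request:
jog_arm --pt "1 0 0 0 0" --pt "1 0 0 0 0" --pt "1 0 0 0 0" --pt "1 0 0 0 0" --pt "1 0 0 0 0" --pt "1 0 0 0 0" --pt "1 0 0 0 0" --pt "1 0 0 0 0" --pt "1 0 0 0 0" --pt "1 0 0 0 0" --pt "1 0 0 0 0" --pt "1 0 0 0 0" --pt "1 0 0 0 0" --pt "1 0 0 0 0" --pt "1 0 0 0 0" --pt "1 0 0 0 0" --pt "1 0 0 0 0" --pt "1 0 0 0 0" --pt "1 0 0 0 0" --pt "1 0 0 0 0"

```text
time: 20.8
tool_pos: [0.4563, 0.2418, 0.1886]
ee_rot: [-3.142, -0.0, -2.942]
wrist_force: [0.7, -0.1, 0.5]
grip_width: 0.0929
grasp_force: 0.0
```

Request:
jog_arm --pt "1 0 0 0 0" --pt "1 0 0 0 0" --pt "1 0 0 0 0" --pt "1 0 0 0 0" --pt "1 0 0 0 0" --pt "1 0 0 0 0" --pt "1 0 0 0 0" --pt "1 0 0 0 0" --pt "1 0 0 0 0" --pt "1 0 0 0 0" --pt "1 0 0 0 0" --pt "1 0 0 0 0" --pt "1 0 0 0 0" --pt "1 0 0 0 0" --pt "1 0 0 0 0" --pt "1 0 0 0 0" --pt "1 0 0 0 0" --pt "1 0 0 0 0" --pt "1 0 0 0 0" --pt "1 0 0 0 0"

```text
time: 22.8
tool_pos: [0.4563, 0.2418, 0.1886]
ee_rot: [-3.142, -0.0, -2.942]
wrist_force: [0.6, 0.6, 0.2]
grip_width: 0.0931
grasp_force: 0.0
```

Run:
```python
from h import *
f=lambda a:a[165:245,175:265].astype(int)
s=arm.get_image("scene");g=[f(s["pixels"])]
for i in range(3): arm.get_image("top")
s2=arm.get_image("scene");g.append(f(s2["pixels"]));old=f(cv2.imread("pics/s4.png")[:,:,::-1])
print("diff now",abs(g[0]-g[1]).mean(),"since",abs(g[0]-old).mean(), abs(g[0]-old).max(),abs(g[0]-g[1]).max())
print(arm.recognise(s2,"blue_flywheel")[:1])
print(arm.hand_in())
```

```text
diff now 1.731712962962963 since 1.7372222222222222 18 17
[{'location': [359.2, 268.3], 'confidence': 0.86}]
the job is handed in; nothing more can be done
None
```

The job is handed in, with no verdict returned: the red flywheel hangs still on the rollers, brass side apparently straight down (its lower half was hidden, so I judged this from the holes on top), and the blue flywheel has not moved from the rack.

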